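# Seat a sample puck in the reader's self-centring nest

## Task

Lift the round metal sample puck over to the open mouth of the nest's converging guides, set it down flat on the bench there with the fingers clear of it, and then push it gently from behind, past the spring rollers, until it is fully home against the V stop with the switch pin pressed in. The nest is delicate: never push with more than 20 newtons, and leave the bottles, the beaker and the tape roll where they stand.

Things in the scene. Friction and masses are not known exactly. Their poses are not given: they have to be found in the camera images.
- puck: The sample puck: a plain steel disc, 60 mm diameter, 32 mm tall, 0.13 to 0.25 kg, with a flat white sample face (38 mm, dark rim) on top; loose on the bench. Origin at the centre of its underside, z up. Graspable round its side; it slides and turns freely on the bench (friction about 0.6).
- nest: Nest: grey block fixed to the bench, 35 deep, 130 wide, 52 tall (clamp knobs to 67), carrying in front of it a head on two rods. Origin at bench level mid front face of the block; +x = push direction into the nest, +y left of it. The head (guides, rollers, V, pin) is clamped in an UNREPORTED setting, up to 15 mm either way along x and 6 mm along y of the middle setting that the three points give.
- mouth (a point): Middle of the guide mouth at bench level, for the head's middle setting; axes as the nest's, 155 mm before the nest origin (x = -155). Here the slippery white guide walls (tops 30 mm over the bench, 8 mm thick) are 100 mm apart; they close at 20 degrees a side to a straight throat 64 mm wide that begins 50 mm further in (x = -105). No floor: the puck slides on the bench.
- rollers (a point): Point at bench level midway between the two spring rollers, middle setting (x = -72). Rollers: upright, 12 mm diameter, 51 mm clear gap, each yields up to 6 mm outward. Pushing the puck between them takes about 3 to 8 N, the most before its centre reaches them; past them they hold it but do not draw it home.
- home (a point): Where the puck's centre is when home, bench level, middle setting (x = -60). Ahead of it the V stop (two rigid 45 degree faces) and the switch pin. A bridge plate, underside 40 and top 46 mm over the bench, covers it from 2 mm to 42 mm past this point, so the puck cannot be lowered in. As the head's setting is unknown the stop must be felt: force rises steeply there.
- switch_pin (a joint): Travel in m of the spring switch pin at the point of the V, pushed in +x of the nest by the front of the puck: 0 = out (puck at least 6 mm short of home), 0.006 = puck fully home against both faces of the V; weak spring, about 1 N. Counts as pressed from 0.0045.
- sample_bottle_a: bystander: capped off-white plastic sample bottle, 56 mm diameter, 97 mm tall, standing upright; origin at the centre of its underside. Must stay where it stands.
- sample_bottle_b: bystander: capped off-white plastic sample bottle, 56 mm diameter, 97 mm tall, standing upright; origin at the centre of its underside. Must stay where it stands.
- beaker: bystander: open white plastic beaker, 99 mm across, 99 mm tall; origin at the centre of its underside. Must stay where it stands.
- tape_roll: bystander: roll of beige tape lying flat, 96 mm across, 25 mm tall; origin at the centre of its underside. Must stay where it lies.
There are look-alikes about, which are no part of the job. Of the things that look like the puck, the middle-sized one is meant.

How it is judged:
On the way, in this order (a step that is already met when the one before it is completed fails the run):
1. the puck is lifted clear of the bench (height (world z) of puck above 0.012 m), for 0.1 s.
2. the puck stands flat on the bench at the mouth of the guides, not yet in the throat, with the fingers off it (height (world z) of puck below 0.004 m and angle between puck's own z axis and vertical below 0.1 rad and x of puck in the frame of nest between -0.21 and -0.125 m and y of puck in the frame of nest between -0.035 and 0.035 m and contact force between the fingers and puck below 0.2 N), for 0.2 s.
At the end, for the whole second after the job is handed in: The puck stands flat (tilt under 0.1 rad, underside under 4 mm) and still on the bench in the V, within 1.5 mm of fully home: switch pin above 0.0045 m, its centre within the range of head settings (nest x -78 to -42 mm, y within 10 mm) (value of joint switch_pin above 0.0045 m and height (world z) of puck below 0.004 m and angle between puck's own z axis and vertical below 0.1 rad and linear speed of puck below 0.01 m/s and x of puck in the frame of nest between -0.078 and -0.042 m and y of puck in the frame of nest between -0.01 and 0.01 m); the robot touches nothing.
It fails at once if the puck, the fingers or the arm loads the nest with more than 25 N, all its contacts summed (a push of about 20 N on the seated puck) (contact force between any of puck, the arm, the fingers and nest above 25 N).
It fails at once if a bottle, the beaker or the tape roll is moved more than 20 mm (distance of any of sample_bottle_a, sample_bottle_b, beaker, tape_roll from where it was at the start of the episode above 0.02 m).
It also fails if it takes over 54 s, if anything falls off the work surface, if the arm or the gripper's body presses on something with over 40 N, if the wrist force passes 120 N, or if a joint passes its speed limit or range.

## Robot

A 6-joint arm with a two-finger parallel gripper is mounted at the origin on a cart in front of the work surface, level with it; the furniture and walls round the work are solid. World frame = base frame: x ahead of the robot, y to its left, z up, the work surface at z = 0. Lengths are in m, angles in rad, forces in N, time in s.
With the tool pointing down it reaches from about 0.325 to 0.9 m from the base axis. Payload 6.1 kg.
Tool frame: the origin (TCP) lies midway between the tips of the shut fingers; the grasp point (between the pads) lies 19 mm behind it (ctrl.grip_point_offset is the distance from the TCP to the grasp point, in m); z points along the fingers, y is the line along which they close (so a half turn about z gives the same grasp; the last joint's range is limited). The gripper opens to 85 mm and grips with 20 to 120 N. Pads are 22 mm wide; open, the fingers measure 114 mm over their backs; the gripper's body (76 mm by 85 mm) begins 54 mm behind the grasp point. The pads swing forward as they close: fully open they stand 13 mm farther back than shut.
Start: joints at [-1.415, 0.22, 1.526, -0, 1.395, -0.126], TCP at [0.174, -0.6, 0.231] pointing down, gripper open.
Joint ranges: [-2.98, 2.98], [-0.91, 2.08], [0.09, 2.57], [-1.24, 4.39], [0.2, 2.65], [-2.68, 2.68]. Speed limits (rad/s): [2.57, 2.57, 3.01, 3.14, 3.14, 3.14].

## Interface

Orientations are given as a rotation vector (axis times angle).
In Python, from workcell import ctrl gives the robot as it stands.
- The arm moves only by the tool drive_tool, never from a script. Its argument "rows" is text: rows parted by semicolons, each of 5 numbers parted by spaces: the opening, from 0 (shut) to 1 (fully open), then the shift along the tool's x, y, z in units of 30 mm (1.0 is 30 mm), then the turn about the tool's z in units of 0.12 rad (1.0 is 0.12 rad). In form: hand tx ty tz spin; .... A call has 1 to 20 rows; each row shifts and turns the commanded pose from where the row before left it, along the tool's axes as they then stand; what a row does not reach is not made up. A row lasts 1/8 s, in which the tool goes at most 62.5 mm and 10.7 degrees, less where a joint would pass 70% of its speed; a pose out of reach is approached as far as the arm can. A call with a number of a shift or a turn outside -1 to 1 is refused whole. A call with a gripper value outside its range is refused whole. The fingers move at their own pace and stop on an object; "grip_force" is the grip in N (left out, the last holds). Time passes only in rows, so rows that do not move let the fingers close. It gives the time, the measured TCP pose, the force, the opening and the grip force at its end, in the units of the state.
- ctrl.get_obs(): the state, without advancing time (a new reading comes with each control period).
- ctrl.capture(name): name is "scene" or "side" or "wrist"; returns a dict with "frame" (400x640x3 uint8, red, green, blue), "camera_matrix" (3x3 intrinsics, pixels), "T" (4x4, takes a point from camera to world coordinates). Camera axes: x right, y down, z forward; pixel columns grow to the right and rows downward; lengths in m; the calibration is good to about 2 mm. A picture is of the moment at which its call begins. There is no depth.
- ctrl.finish_job(): hands the job in; it is judged then, once.
The state is a dict: "time_s": time; "joints": joint angles; "qd": joint speeds; "joint_efforts": joint torques, N m; "tool_pos": TCP position; "tool_rot": TCP orientation; "wrist_force": force on the tool from outside, world axes, zero at the start; "ft_torque": the same for the moment, N m; "grip_width": finger opening in m; "finger_force": force on a finger pad.
Only numpy, scipy, OpenCV 4.12 (cv2) and the standard library are available. Lean on these libraries where they do the work, as an engineer would, in place of code of your own. Each camera call takes 0.05 s, during which the arm holds its last target. There are 200 camera calls.

## Working session

There is one attempt and no reset: what is moved stays moved. The work goes in short steps, Python scripts to look and compute and a tool call to move; the robot and the scene stay as the last step left them, time stands still between calls to the robot, and variables do not carry over. Pictures are saved under pics/ and viewed, at most 10 in all, crops included, and the job is handed in when it is done.

Besides the shell and the picture viewer there is one more tool, called after ">>>" by a JSON object that holds its "api" and its "payload". drive_tool: Moves the arm, as the interface text tells. Its arguments: {"type":"object","properties":{"rows":{"type":"string"},"grip_force":{"type":"number"}},"required":["rows"]}

```bash
mkdir -p pics; ls; python3 - <<'E'
from workcell import ctrl
import cv2,numpy as np
o=ctrl.get_obs(); print({k:np.round(v,3).tolist() for k,v in o.items()})
for n in ("scene","side"):
    c=ctrl.capture(n); cv2.imwrite(f"pics/{n}1.png",c["frame"][:,:,::-1]); np.savez(f"{n}.npz",K=c["camera_matrix"],T=c["T"]); print(n,c["camera_matrix"].round(1).tolist(),c["T"].round(3).tolist())
E
```

```text
pics
{'time_s': 0.0, 'joints': [-1.415, 0.221, 1.528, -0.0, 1.395, -0.126], 'qd': [0.001, 0.002, 0.0, 0.001, 0.001, -0.001], 'joint_efforts': [0.001, -49.689, -38.939, -0.0, 0.011, 0.0], 'tool_pos': [0.174, -0.6, 0.23], 'tool_rot': [-3.109, -0.441, 0.0], 'wrist_force': [-0.03, -0.194, 0.494], 'ft_torque': [0.023, -0.034, -0.048], 'finger_force': 0.0, 'grip_width': 0.085}
scene [[501.8, 0.0, 324.0], [0.0, 501.8, 197.7], [0.0, 0.0, 1.0]] [[-0.752, -0.287, 0.594, -0.168], [-0.659, 0.357, -0.662, 0.794], [-0.022, -0.889, -0.458, 0.592], [0.0, 0.0, 0.0, 1.0]]
side [[416.4, 0.0, 316.4], [0.0, 416.4, 193.6], [0.0, 0.0, 1.0]] [[-0.909, -0.16, 0.386, 0.034], [-0.418, 0.351, -0.838, 1.047], [-0.001, -0.923, -0.385, 0.566], [0.0, 0.0, 0.0, 1.0]]
```

View pics/scene1.png

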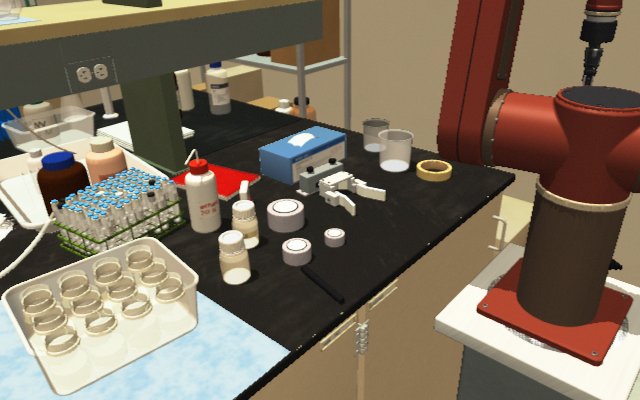

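View pics/side1.png

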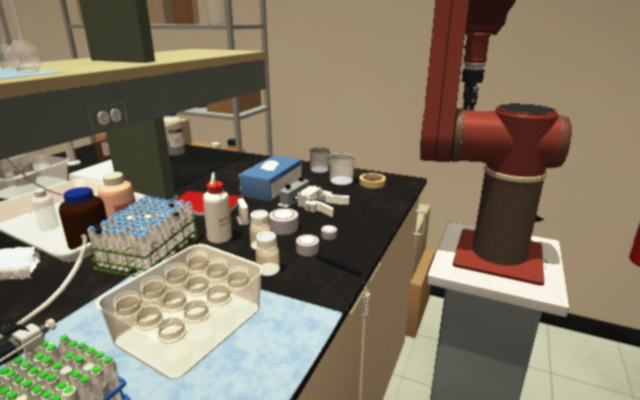

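The scene view shows three puck look-alikes: a large one at (286,215), a middle one at (297,251) and a small one at (334,237). I choose the middle one. The nest is at about (330,180) with its mouth near (365,198). The bottles are at (234,258) and (244,225), the beaker at (395,150) and the tape at (434,170). Next, one close crop from both cameras.

```bash
python3 - <<'E'
import cv2,numpy as np
a=cv2.imread("pics/scene1.png")[145:275,220:400]; b=cv2.imread("pics/side1.png")[170:270,240:360]
A=cv2.resize(a,None,fx=4.4,fy=4.4,interpolation=cv2.INTER_CUBIC)
cv2.imwrite("pics/crop1.png",A)
B=cv2.resize(b,None,fx=6,fy=6,interpolation=cv2.INTER_CUBIC); cv2.imwrite("pics/crop2.png",B); print(A.shape,B.shape)
E
```

```text
(572, 792, 3) (600, 720, 3)
```

View pics/crop1.png

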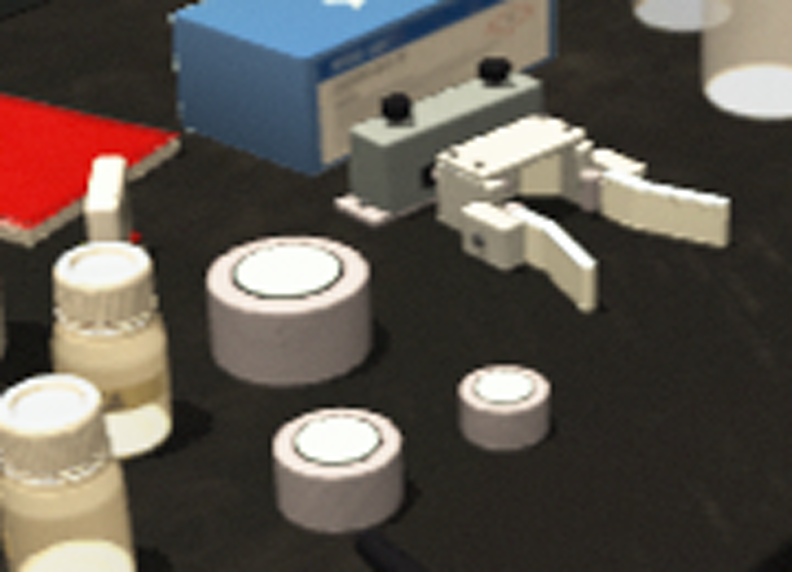

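View pics/crop2.png

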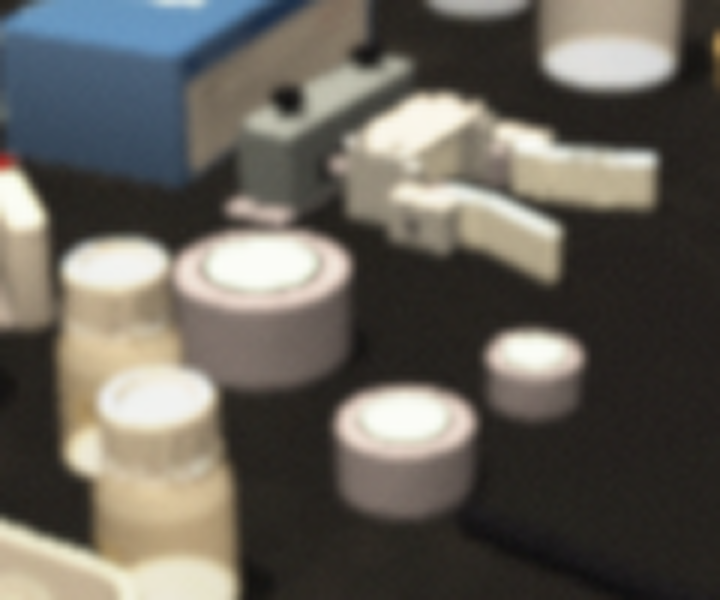

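The crops agree. The middle puck's top centre is at crop1 (338,441) and crop2 (405,418). The guide tips are at crop1 (597,260) and (728,200), and at crop2 (561,235) and (656,153). The front top corners of the block are at crop1 (388,147) and (543,95).

```bash
cat > h.py <<'E'
import numpy as np
def ray(K,T,u,v):
    d=T[:3,:3]@np.linalg.solve(K,[u,v,1]); return T[:3,3],d/np.linalg.norm(d)
def tri(rs):
    A=sum(np.eye(3)-np.outer(d,d) for o,d in rs); b=sum((np.eye(3)-np.outer(d,d))@o for o,d in rs); return np.linalg.solve(A,b)
def atz(r,z): o,d=r; return o+d*(z-o[2])/d[2]
S,D=np.load('scene.npz'),np.load('side.npz')
def c1(x,y): return ray(S['K'],S['T'],(x+.5)/4.4-.5+220,(y+.5)/4.4-.5+145)
def c2(x,y): return ray(D['K'],D['T'],(x+.5)/6-.5+240,(y+.5)/6-.5+170)
E
python3 - <<'E'
from h import *
P={'puck':((338,441),(405,418),.032),'small':((504,386),(534,352),.02),'big':((288,269),(262,266),.04),'tipnear':((597,260),(561,235),.03),'tipfar':((728,200),(656,153),.03),
'blkL':((388,147),(292,138),.052),'blkR':((543,95),(412,68),.052),
'tipnearbot':((588,308),(557,282),0),'tipfarbot':((727,245),(655,208),0),'botA':((55,410),None,.097),'capA':((50,405),(157,395),.097),'capB':((103,268),(115,263),.097)}
for k,(a,b,z) in P.items():
    r=c1(*a); print(k,'z-plane',atz(r,z).round(3),'tri' ,tri([r,c2(*b)]).round(3) if b else '', atz(c2(*b),z).round(3) if b else '')
E
```

```text
puck z-plane [0.462 0.18  0.032] tri [0.459 0.183 0.034] [0.461 0.179 0.032]
small z-plane [0.446 0.078 0.02 ] tri [0.439 0.087 0.026] [0.443 0.076 0.02 ]
big z-plane [0.591 0.084 0.04 ] tri [0.578 0.096 0.048] [0.585 0.083 0.04 ]
tipnear z-plane [ 0.481 -0.041  0.03 ] tri [ 0.478 -0.037  0.03 ] [ 0.474 -0.031  0.03 ]
tipfar z-plane [ 0.468 -0.145  0.03 ] tri [ 0.461 -0.134  0.037] [ 0.468 -0.153  0.03 ]
blkL z-plane [ 0.636 -0.043  0.052] tri [ 0.636 -0.043  0.052] [ 0.635 -0.042  0.052]
blkR z-plane [ 0.613 -0.156  0.052] tri [ 0.625 -0.17   0.047] [ 0.622 -0.164  0.052]
tipnearbot z-plane [ 0.485 -0.039  0.   ] tri [ 0.474 -0.025  0.008] [ 0.478 -0.037  0.   ]
tipfarbot z-plane [ 0.469 -0.147  0.   ] tri [ 0.463 -0.138  0.005] [ 0.465 -0.146  0.   ]
botA z-plane [0.5   0.311 0.097] tri  
capA z-plane [0.504 0.309 0.097] tri [0.506 0.308 0.096] [0.506 0.308 0.097]
capB z-plane [0.583 0.213 0.097] tri [0.587 0.209 0.095] [0.586 0.212 0.097]
```

The puck is at about (0.461, 0.181), with its top at 0.033, which matches the given 32 mm. The nest yaw is about -0.16 rad. I'll turn the tool to the nest's heading and go above the mouth for a close look on the way to the puck.

>>> {"api": "drive_tool", "payload": {"rows": "1 0 0 0 0.92;1 0 0 0 0.92;1 0 0 0 0.92;1 0 0 0 0.92;1 0.26 -0.95 -0.05 0;1 0.26 -0.95 -0.05 0;1 0.26 -0.95 -0.05 0;1 0.26 -0.95 -0.05 0;1 0.26 -0.95 -0.05 0;1 0.26 -0.95 -0.05 0;1 0.26 -0.95 -0.05 0;1 0.26 -0.95 -0.05 0;1 0.26 -0.95 -0.05 0;1 0.26 -0.95 -0.05 0;1 0.26 -0.95 -0.05 0;1 0.26 -0.95 -0.05 0;1 0.26 -0.95 -0.05 0;1 0.26 -0.95 -0.05 0;1 0.26 -0.95 -0.05 0;1 0 0 0 0"}}

```text
time_s: 2.6
tool_pos: [0.3577, -0.1956, 0.2536]
tool_rot: [-3.132, 0.246, 0.0]
wrist_force: [-0.2, 0.2, -0.1]
grip_width: 0.0854
finger_force: 0.0
```

```bash
cat > w.py <<'E'
import sys,cv2,numpy as np
from workcell import ctrl
c=ctrl.capture("wrist"); n=sys.argv[1]; cv2.imwrite(f"pics/{n}.png",c["frame"][:,:,::-1]); np.savez(n+".npz",K=c["camera_matrix"],T=c["T"])
o=ctrl.get_obs(); print(o["time_s"],o["tool_pos"].round(4) if hasattr(o["tool_pos"],'round') else o["tool_pos"],o["tool_rot"],o["wrist_force"]); print(c["T"].round(3).tolist(),c["camera_matrix"].round(1).tolist())
E
python3 w.py w1
```

```text
2.65 [ 0.3574 -0.1965  0.2536] [ 3.13160402e+00 -2.47386751e-01 -5.29489507e-04] [ 0.12295569 -0.38451582 -0.23546664]
[[-0.156, -0.941, -0.299, 0.434], [-0.988, 0.148, 0.048, -0.206], [-0.001, 0.303, -0.953, 0.395], [0.0, 0.0, 0.0, 1.0]] [[282.6, 0.0, 320.5], [0.0, 282.6, 202.9], [0.0, 0.0, 1.0]]
```

View pics/w1.png

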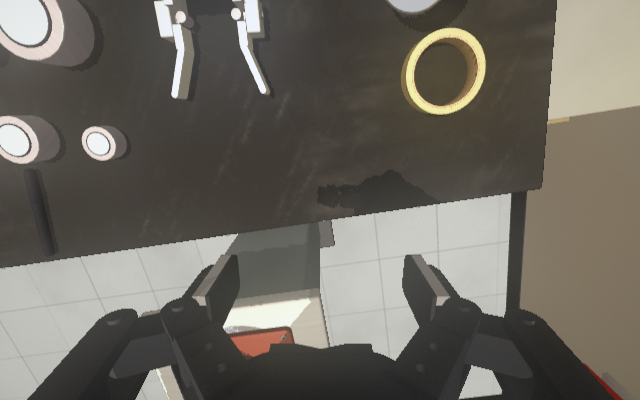

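The wrist view shows the guide tips at (183,97) and (267,93), the tape at (445,70), the middle puck's face at about (15,140) and the small look-alike at (99,143).

```bash
python3 - <<'E'
from h import *
W=np.load('w1.npz')
for n,p,z in [('tipL',(183,97),.03),('tipR',(267,93),.03),('Lthroat',(180,45),.03),('Rthroat',(243,45),.03),('puck',(15,140),.032),('small',(99,142),.02),('tape',(445,71),.025)]:
    print(n,atz(ray(W['K'],W['T'],*p),z).round(3))
print(tri([ray(W['K'],W['T'],15,140),c1(338,441),c2(405,418)]))
print(tri([ray(W['K'],W['T'],183,97),c1(592,262)]),tri([ray(W['K'],W['T'],267,93),c1(728,200)]))
E
```

```text
tipL [ 0.478 -0.044  0.03 ]
tipR [ 0.467 -0.146  0.03 ]
Lthroat [ 0.533 -0.057  0.03 ]
Rthroat [ 0.522 -0.129  0.03 ]
puck [0.462 0.18  0.032]
small [0.444 0.085 0.02 ]
tape [ 0.458 -0.36   0.025]
[0.4617332  0.17969746 0.03207592]
[ 0.48124389 -0.04125218  0.02775483] [ 0.46750485 -0.14525195  0.03017286]
```

>>> {"api": "drive_tool", "payload": {"rows": "1 0.104 -0.924 0.294 0;1 0.104 -0.924 0.294 0;1 0.104 -0.924 0.294 0;1 0.104 -0.924 0.294 0;1 0.104 -0.924 0.294 0;1 0.104 -0.924 0.294 0;1 0.104 -0.924 0.294 0;1 0.104 -0.924 0.294 0;1 0.104 -0.924 0.294 0;1 0.104 -0.924 0.294 0;1 0.104 -0.924 0.294 0;1 0.104 -0.924 0.294 0;1 0.104 -0.924 0.294 0;1 0.104 -0.924 0.294 0;1 0 0 0 0;1 0 0 0 0"}}

```text
time_s: 4.65
tool_pos: [0.4622, 0.1782, 0.1301]
tool_rot: [3.131, -0.251, -0.001]
wrist_force: [0.1, -0.3, -0.4]
grip_width: 0.0857
finger_force: 0.0
```

```bash
python3 w.py w2
```

```text
4.7 [0.4623 0.1781 0.1304] [ 3.13093956e+00 -2.52098977e-01 -1.76273175e-04] [-0.64113271 -0.2845183  -0.56755766]
[[-0.159, -0.941, -0.299, 0.539], [-0.987, 0.152, 0.048, 0.168], [0.001, 0.303, -0.953, 0.272], [0.0, 0.0, 0.0, 1.0]] [[282.6, 0.0, 320.5], [0.0, 282.6, 202.9], [0.0, 0.0, 1.0]]
```

View pics/w2.png

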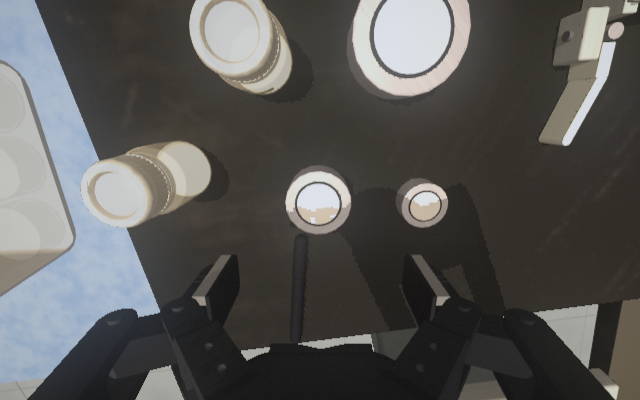

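The middle puck is at (319,204), which puts its centre at about (0.464, 0.181), almost directly under the tool. The fingers have room on both sides.

>>> {"api": "drive_tool", "payload": {"rows": "1 0.04 -0.1 0.708 0;1 0 0 0.708 0;1 0 0 0.708 0;1 0 0 0.708 0;1 0 0 0.708 0;1 0 0 0.708 0;1 0 0 0 0;0 0 0 0 0;0 0 0 0 0;0 0 0 0 0;0 0 0 0 0;0 0 0 0 0;0 0 0 0 0", "grip_force": 40}}

```text
time_s: 6.32
tool_pos: [0.4653, 0.182, 0.0045]
tool_rot: [-3.131, 0.25, -0.004]
wrist_force: [-0.5, -2.4, 7.2]
grip_width: 0.0584
finger_force: 43.8
```

>>> {"api": "drive_tool", "payload": {"rows": "0 0 0 -0.5 0;0 0 0 -0.9 0;0 0 0 -0.9 0;0 0 0 -0.9 0;0 0 0 -0.9 0;0 0.073 0.907 0 0;0 0.073 0.907 0 0;0 0.073 0.907 0 0;0 0.073 0.907 0 0;0 0.073 0.907 0 0;0 0.073 0.907 0 0;0 0.073 0.907 0 0;0 0.073 0.907 0 0;0 0.073 0.907 0 0;0 0.073 0.907 0 0;0 0 0 0 0;0 0 0 0 0"}}

```text
time_s: 8.45
tool_pos: [0.4421, -0.0896, 0.1262]
tool_rot: [-3.131, 0.251, -0.0]
wrist_force: [0.4, -0.8, -1.9]
grip_width: 0.0588
finger_force: 43.6
```

```bash
python3 w.py w3
```

```text
8.5 [ 0.4421 -0.0893  0.1261] [-3.13116082e+00  2.50127364e-01 -2.39266566e-04] [-0.31096981  0.50860919 -1.45690471]
[[-0.159, -0.941, -0.298, 0.518], [-0.987, 0.151, 0.049, -0.1], [-0.001, 0.302, -0.953, 0.268], [0.0, 0.0, 0.0, 1.0]] [[282.6, 0.0, 320.5], [0.0, 282.6, 202.9], [0.0, 0.0, 1.0]]
```

View pics/w3.png

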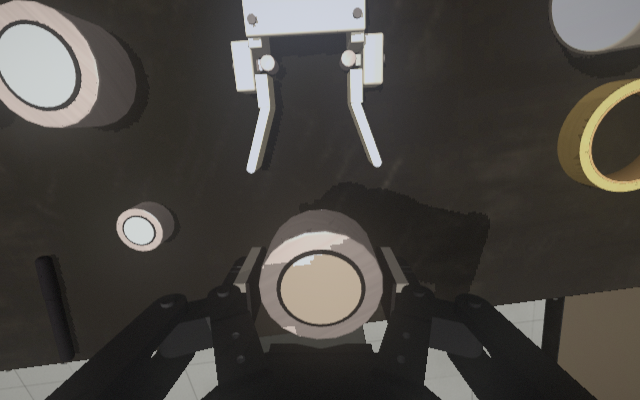

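The wrist view shows the puck held level. The guide tips are at (252,171) and (378,164), the bends at (264,108) and (357,102), the rollers at (267,64) and (348,60), and the bridge's front edge runs from (245,36) to (364,30).

```bash
python3 - <<'E'
from h import *
W=np.load('w3.npz'); g=lambda p,z:atz(ray(W['K'],W['T'],*p),z)
P={}
for n,p,z in [('tipL',(252,171),.03),('tipR',(378,164),.03),('bendL',(265,107),.03),('bendR',(357,102),.03),('rolL',(267,64),.034),('rolR',(348,60),.034),('brL',(245,36),.046),('brR',(364,30),.046),('wallL',(262,80),.03),('wallR',(352,76),.03)]:
    P[n]=g(p,z)[:2]; print(n,P[n].round(4))
for k in('tip','bend','rol','br'):
    m=(P[k+'L']+P[k+'R'])/2; d=P[k+'L']-P[k+'R']; print(k,m.round(4),'width',np.linalg.norm(d).round(4),'yaw',np.arctan2(-d[0],d[1]).round(3))
o=(P['brL']+P['brR'])/2; t=(P['tipL']+P['tipR'])/2; e=o-t;print('axis yaw',np.arctan2(e[1],e[0]),np.linalg.norm(e))
E
```

```text
tipL [ 0.4813 -0.0349]
tipR [ 0.4702 -0.1416]
bendL [ 0.5301 -0.0571]
bendR [ 0.5221 -0.13  ]
rolL [ 0.5596 -0.066 ]
rolR [ 0.5526 -0.1264]
brL [ 0.5771 -0.0564]
brR [ 0.5676 -0.1384]
wallL [ 0.5499 -0.0591]
wallR [ 0.5416 -0.1285]
tip [ 0.4757 -0.0882] width 0.1073 yaw -0.104
bend [ 0.5261 -0.0935] width 0.0733 yaw -0.109
rol [ 0.5561 -0.0962] width 0.0609 yaw -0.115
br [ 0.5724 -0.0974] width 0.0825 yaw -0.116
axis yaw -0.09501160994891372 0.09709736029432267
```

>>> {"api": "drive_tool", "payload": {"rows": "0 0 0 0 -0.43;0 0.31 -0.1 0 0;0 0 0 0.8 0;0 0 0 0.8 0;0 0 0 0.8 0;0 0 0 0.8 0;0 0 0 0.5 0;0 0 0 0.3 0;0 0 0 0.05 0;0 0 0 0 0;0 0 0 0 0"}}

```text
time_s: 9.88
tool_pos: [0.4523, -0.0883, 0.005]
tool_rot: [3.137, -0.17, 0.002]
wrist_force: [1.1, -0.3, -1.5]
grip_width: 0.0588
finger_force: 43.6
```

>>> {"api": "drive_tool", "payload": {"rows": "0 0 0 0.03 0;0 0 0 0.03 0;0 0 0 0 0"}}

```text
time_s: 10.25
tool_pos: [0.4523, -0.0883, 0.0044]
tool_rot: [3.137, -0.17, 0.0]
wrist_force: [-7.9, 3.2, 16.5]
grip_width: 0.0589
finger_force: 45.6
```

The puck is on the bench, so I release it and lift away.

>>> {"api": "drive_tool", "payload": {"rows": "1 0 0 -0.03 0;1 0 0 0 0;1 0 0 0 0;1 0 0 0 0;1 0 0 0 0;1 0 0 0 0;1 0 0 -0.4 0;1 0 0 -0.9 0;1 0 0 -0.9 0;1 0 0 -0.9 0;1 0 0 -0.9 0;1 0 0 0 0;1 0 0 0 0"}}

```text
time_s: 11.88
tool_pos: [0.4514, -0.088, 0.1232]
tool_rot: [-3.137, 0.17, 0.0]
wrist_force: [0.1, 0.6, 0.6]
grip_width: 0.0854
finger_force: 0.0
```

```bash
python3 w.py w4
```

```text
11.925 [ 0.451  -0.0878  0.1226] [-3.13654663e+00  1.69899521e-01  2.20277736e-03] [-1.12603071  0.49672275  0.13933858]
[[-0.108, -0.948, -0.301, 0.528], [-0.994, 0.102, 0.033, -0.095], [-0.0, 0.303, -0.953, 0.265], [0.0, 0.0, 0.0, 1.0]] [[282.6, 0.0, 320.5], [0.0, 282.6, 202.9], [0.0, 0.0, 1.0]]
```

View pics/w4.png

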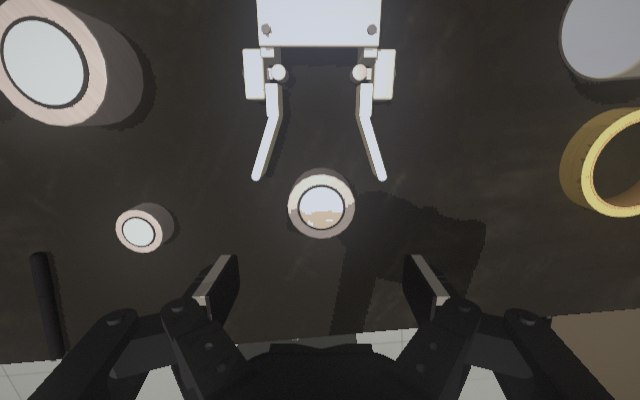

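The puck is flat at (321,208), on the nest axis to within 2 mm, and the guides look symmetric about u≈319. Now I back off, shut the fingers and lower behind the puck.

>>> {"api": "drive_tool", "payload": {"rows": "0 -0.74 -0.08 0 0;0 -0.74 0 0 0;0 -0.74 0 0 0;0 0 0 0 0;0 0 0 0 0;0 0 0 0 0;0 0 0 0 0;0 0 0 0.75 0;0 0 0 0.75 0;0 0 0 0.75 0;0 0 0 0.75 0;0 0 0 0.75 0;0 0 0 0 0;0 0 0 0 0", "grip_force": 40}}

```text
time_s: 13.68
tool_pos: [0.3864, -0.0787, 0.0116]
tool_rot: [3.137, -0.17, 0.001]
wrist_force: [0.1, 0.6, 0.3]
grip_width: -0.0001
finger_force: 0.0
```

```bash
python3 w.py w5
```

```text
13.725 [ 0.3867 -0.0789  0.0119] [ 3.13648015e+00 -1.69635636e-01  2.35191015e-03] [-0.63310103  0.3943572   0.50557941]
[[-0.108, -0.948, -0.3, 0.463], [-0.994, 0.103, 0.033, -0.085], [-0.0, 0.302, -0.953, 0.153], [0.0, 0.0, 0.0, 1.0]] [[282.6, 0.0, 320.5], [0.0, 282.6, 202.9], [0.0, 0.0, 1.0]]
```

View pics/w5.png

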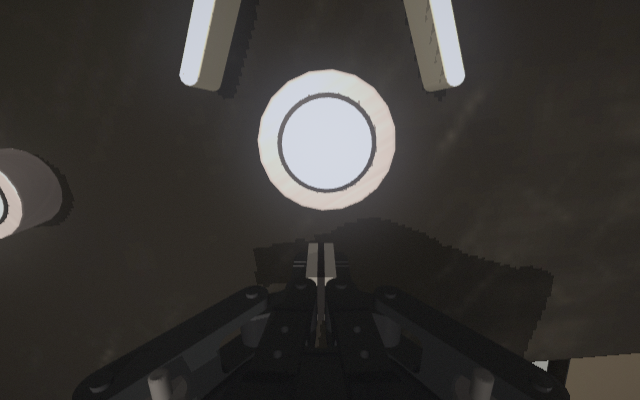

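The fingers are shut, centred behind the puck (327,140) and in line with the guide tips (182,80) and (462,80). I push slowly through the mouth.

>>> {"api": "drive_tool", "payload": {"rows": "0 0.25 0 0 0;0 0.25 0 0 0;0 0.2 0 0 0;0 0.2 0 0 0;0 0.2 0 0 0;0 0.2 0 0 0;0 0.2 0 0 0;0 0.2 0 0 0;0 0.2 0 0 0;0 0.2 0 0 0"}}

```text
time_s: 14.98
tool_pos: [0.4488, -0.0854, 0.0109]
tool_rot: [-3.137, 0.17, 0.0]
wrist_force: [-1.6, 0.1, 0.4]
grip_width: -0.0001
finger_force: 0.3
```

>>> {"api": "drive_tool", "payload": {"rows": "0 0.2 0 0 0;0 0.2 0 0 0;0 0.2 0 0 0;0 0.2 0 0 0;0 0.15 0 0 0"}}

```text
time_s: 15.6
tool_pos: [0.4772, -0.0885, 0.011]
tool_rot: [3.137, -0.17, 0.0]
wrist_force: [-0.5, 0.1, 0.6]
grip_width: 0.0002
finger_force: 0.6
```

>>> {"api": "drive_tool", "payload": {"rows": "0 0.1 0 0 0;0 0.1 0 0 0;0 0.1 0 0 0;0 0.1 0 0 0;0 0.08 0 0 0;0 0.08 0 0 0"}}

```text
time_s: 16.35
tool_pos: [0.4936, -0.0902, 0.011]
tool_rot: [-3.137, 0.17, 0.0]
wrist_force: [-1.9, 0.1, 0.8]
grip_width: -0.0
finger_force: 0.8
```

>>> {"api": "drive_tool", "payload": {"rows": "0 0.06 0 0 0;0 0.06 0 0 0;0 0.06 0 0 0;0 0.06 0 0 0"}}

```text
time_s: 16.85
tool_pos: [0.5004, -0.0908, 0.0109]
tool_rot: [-3.137, 0.17, 0.001]
wrist_force: [-2.3, 1.1, 1.9]
grip_width: 0.0
finger_force: 1.3
```

>>> {"api": "drive_tool", "payload": {"rows": "0 0.05 0 0 0;0 0.05 0 0 0;0 0.05 0 0 0"}}

```text
time_s: 17.23
tool_pos: [0.5044, -0.0913, 0.0108]
tool_rot: [-3.137, 0.17, 0.003]
wrist_force: [-5.0, 1.7, 3.5]
grip_width: -0.0001
finger_force: 2.7
```

>>> {"api": "drive_tool", "payload": {"rows": "0 0.05 0 0 0;0 0.05 0 0 0;0 0 0 0 0"}}

```text
time_s: 17.6
tool_pos: [0.5077, -0.0918, 0.0108]
tool_rot: [-3.137, 0.17, 0.001]
wrist_force: [-3.7, 0.0, 2.7]
grip_width: -0.0
finger_force: 2.0
```

>>> {"api": "drive_tool", "payload": {"rows": "0 0.05 0 0 0;0 0.05 0 0 0;0 0 0 0 0"}}

```text
time_s: 17.98
tool_pos: [0.5114, -0.0922, 0.0109]
tool_rot: [3.137, -0.17, 0.001]
wrist_force: [-0.4, 0.5, -0.0]
grip_width: -0.0001
finger_force: 0.7
```

>>> {"api": "drive_tool", "payload": {"rows": "0 0.05 0 0 0;0 0.05 0 0 0;0 0 0 0 0"}}

```text
time_s: 18.35
tool_pos: [0.5143, -0.0925, 0.011]
tool_rot: [3.137, -0.17, 0.001]
wrist_force: [-2.2, -1.0, -0.7]
grip_width: -0.0002
finger_force: 0.7
```

>>> {"api": "drive_tool", "payload": {"rows": "0 0.05 0 0 0;0 0.05 0 0 0;0 0 0 0 0"}}

```text
time_s: 18.73
tool_pos: [0.5173, -0.0928, 0.011]
tool_rot: [3.137, -0.17, 0.001]
wrist_force: [-1.3, 0.4, -0.6]
grip_width: 0.0002
finger_force: 0.7
```

>>> {"api": "drive_tool", "payload": {"rows": "0 0.05 0 0 0;0 0.05 0 0 0;0 0 0 0 0"}}

```text
time_s: 19.1
tool_pos: [0.5207, -0.0932, 0.0113]
tool_rot: [3.137, -0.17, 0.002]
wrist_force: [-0.6, -0.7, 0.3]
grip_width: 0.0
finger_force: 0.1
```

>>> {"api": "drive_tool", "payload": {"rows": "0 0.05 0 0 0;0 0 0 0 0"}}

```text
time_s: 19.35
tool_pos: [0.5221, -0.0934, 0.0113]
tool_rot: [3.137, -0.17, 0.002]
wrist_force: [-0.4, -0.4, -0.0]
grip_width: -0.0001
finger_force: 0.0
```

>>> {"api": "drive_tool", "payload": {"rows": "0 0.05 0 0 0;0 0 0 0 0"}}

```text
time_s: 19.6
tool_pos: [0.5233, -0.0935, 0.0111]
tool_rot: [3.137, -0.17, 0.001]
wrist_force: [-0.3, -0.7, 0.7]
grip_width: 0.0003
finger_force: 0.0
```

>>> {"api": "drive_tool", "payload": {"rows": "0 0.05 0 0 0;0 0 0 0 0"}}

```text
time_s: 19.85
tool_pos: [0.5246, -0.0936, 0.011]
tool_rot: [3.137, -0.17, 0.0]
wrist_force: [-0.6, -0.2, 0.1]
grip_width: 0.0
finger_force: 0.0
```

>>> {"api": "drive_tool", "payload": {"rows": "0 0.05 0 0 0;0 0 0 0 0"}}

```text
time_s: 20.1
tool_pos: [0.5261, -0.0938, 0.0109]
tool_rot: [-3.137, 0.17, -0.0]
wrist_force: [0.3, -0.6, 0.2]
grip_width: -0.0001
finger_force: 0.2
```

>>> {"api": "drive_tool", "payload": {"rows": "0 0.05 0 0 0;0 0 0 0 0"}}

```text
time_s: 20.35
tool_pos: [0.5277, -0.0939, 0.011]
tool_rot: [3.137, -0.17, 0.001]
wrist_force: [-0.8, -0.4, -0.7]
grip_width: -0.0003
finger_force: 0.0
```

>>> {"api": "drive_tool", "payload": {"rows": "0 0.05 0 0 0;0 0 0 0 0"}}

```text
time_s: 20.6
tool_pos: [0.5292, -0.0941, 0.011]
tool_rot: [3.137, -0.17, 0.001]
wrist_force: [0.8, -0.1, -0.0]
grip_width: -0.0001
finger_force: 0.0
```

>>> {"api": "drive_tool", "payload": {"rows": "0 0.05 0 0 0;0 0 0 0 0"}}

```text
time_s: 20.85
tool_pos: [0.5302, -0.0942, 0.0109]
tool_rot: [-3.137, 0.17, 0.001]
wrist_force: [-1.5, 0.2, 1.6]
grip_width: 0.0001
finger_force: 1.0
```

Contact again, so from here I feel for the stop in 1 mm steps.

>>> {"api": "drive_tool", "payload": {"rows": "0 0.03 0 0 0;0 0 0 0 0"}}

```text
time_s: 21.1
tool_pos: [0.5303, -0.0942, 0.0108]
tool_rot: [-3.137, 0.17, 0.004]
wrist_force: [-5.4, 0.2, 4.2]
grip_width: 0.0001
finger_force: 2.8
```

>>> {"api": "drive_tool", "payload": {"rows": "0 0.03 0 0 0;0 0 0 0 0"}}

```text
time_s: 21.35
tool_pos: [0.5303, -0.0942, 0.0106]
tool_rot: [-3.137, 0.17, 0.007]
wrist_force: [-8.1, -0.2, 6.4]
grip_width: 0.0
finger_force: 4.2
```

>>> {"api": "drive_tool", "payload": {"rows": "0 0.03 0 0 0;0 0 0 0 0;0 0 0 0 0"}}

```text
time_s: 21.72
tool_pos: [0.5303, -0.0941, 0.0104]
tool_rot: [-3.136, 0.169, 0.01]
wrist_force: [-11.8, 0.0, 7.7]
grip_width: -0.0002
finger_force: 5.6
```

>>> {"api": "drive_tool", "payload": {"rows": "0 -0.1 0 0 0;0 -0.2 0 0 0;0 -0.3 0 0 0;0 -0.5 0 0 0;0 -0.8 0 0 0;0 -0.8 0 0 0;0 0 0 -0.9 0;0 0 0 -0.9 0;0 0 0 -0.9 0;0 0 0 -0.9 0;0 0 0 0 0;0 0 0 0 0"}}

```text
time_s: 23.22
tool_pos: [0.452, -0.0855, 0.1182]
tool_rot: [-3.137, 0.17, 0.001]
wrist_force: [-0.6, 0.4, -0.8]
grip_width: 0.0004
finger_force: 0.0
```

```bash
python3 w.py w6; python3 - <<'E'
import cv2
a=cv2.imread("pics/w6.png")[0:200,200:460]; cv2.imwrite("pics/w6c.png",cv2.resize(a,None,fx=3,fy=3,interpolation=cv2.INTER_CUBIC))
E
```

```text
23.275 [ 0.4517 -0.0854  0.1177] [-3.13642603e+00  1.69914359e-01  2.72054863e-03] [-0.56548977  0.0082576  -0.4900501 ]
[[-0.108, -0.947, -0.301, 0.529], [-0.994, 0.102, 0.033, -0.092], [-0.0, 0.303, -0.953, 0.26], [0.0, 0.0, 0.0, 1.0]] [[282.6, 0.0, 320.5], [0.0, 282.6, 202.9], [0.0, 0.0, 1.0]]
```

View pics/w6c.png

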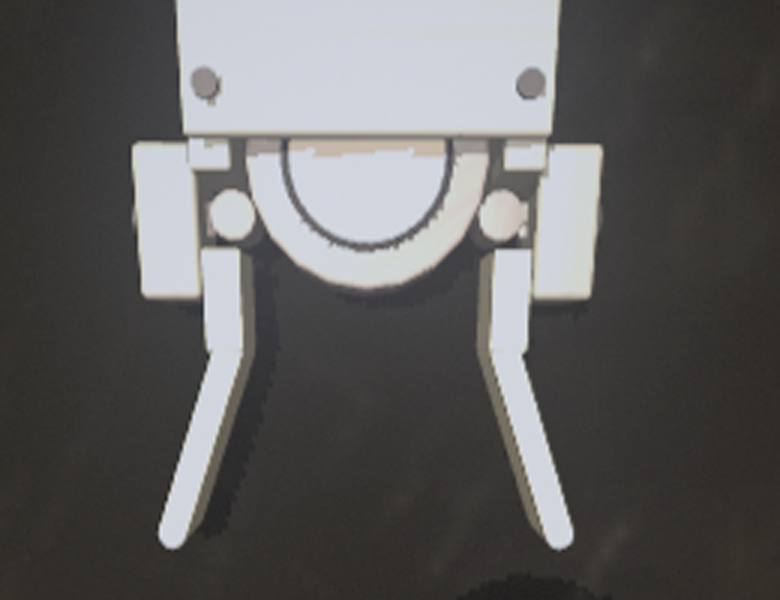

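The last view shows the puck seated between the rollers (232,215) and (502,215) and under the bridge. Its rear edge at (365,288) works out to x≈0.541, and being fully home predicts 0.540 to 0.541. The stop felt rigid at up to about 12 N, and the arm is clear.

```bash
python3 -c "
from workcell import ctrl
print(ctrl.finish_job())"
```

```text
the job is handed in; nothing more can be done
None
```

I set the puck flat at the mouth, pushed it past the rollers to the V stop (about 12 N in the push direction at most) and handed the job in with the arm clear at about 23 s; the final view shows it home within about 1 mm, but I could not read the switch pin directly and the hand-in gave no verdict.

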